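# Clamp the gouge and switch on the honing machine

### The job

Get the honing machine ready for use: wind the clamp's T-handle clockwise (seen from above), about three quarters of a turn, until it is fully home against its stop, taking fresh grips on the bar as needed. Then slide the small switch on top of the motor housing fully across, towards the side where the felt wheel is, so that it clicks over. Let go, and do not knock the loose things around the machine out of place.

Things in the scene. Friction and masses are not known exactly. Their poses are not given: they have to be found in the camera images.
- honer: grey machine bolted down, base 190 x 300 x 15 mm; origin on the bench; x: wheel side to switch side (away from the robot), y: clamp to motor end. In mm: housing x -15..105, y 10..140, flat top at 75; felt wheel 76 across on its -x side, y 55, top at 93. Clamped gouge lies along y at x -45, 56 high, handle end y -285.
- tscrew_hub (a point): centre of the clamp's steel T-handle, on its upright screw axis, 140 mm above the bench and 35 mm over the clamp bridge (62 x 30 mm). Round bar 10 mm thick, 104 mm long between the centres of its 13 mm end balls, lies along this point's y axis and turns with it; hub 22 mm across, 18 mm tall. It does not rise or sink in turning. Its z is up.
- tscrew (a joint): turn of the T-handle in rad, growing clockwise seen from above; it starts between 0.2 and 1.2 and meets a hard stop at 5.2, where the clamp's shoe is down on the gouge. Stays where it is left; friction 0.06 N m.
- switch_ridge (a point): middle of the grey slide switch's ridge in the flat top of the housing, 79 mm above the bench; moves with the switch. The ridge is 6 mm thick along the travel, 16 mm wide across it, 7 mm proud of the housing (top at 82 mm); the slide under it is flush. Axes as honer; the switch goes on along -x, to the wheel side.
- switch (a joint): travel of the slide switch in m: 0 off, at rest away from the wheel; 0.012 on, at the end towards the wheel side. A spring detent peaks at about 5 N: short of 6 mm it springs back, past it it snaps on.
- compound_bar: loose wax-coloured bar of honing compound, 30 x 65 x 20 mm, lying on the machine's base plate behind the clamp; origin at the centre of its underside
- tin: loose steel tin of sanding sealer, 80 mm across, 100 mm tall, beyond the machine's housing end; origin at the centre of its underside
- bowl: loose turned wooden bowl, 120 mm across, 50 mm tall; origin at the centre of its underside
- glue: loose white bottle, 48 mm across, 110 mm tall, on the side of the machine away from the robot; origin at the centre of its underside
- wrench: loose flat steel wrench lying between the robot and the machine; origin at the centre of its underside
- faceplate: loose steel ring, 90 mm across, 12 mm thick, lying flat; origin at the centre of its underside

How it is judged (in metres and radians):
On the way, in this order (a step that is already met when the one before it is completed fails the run):
1. the T-handle is wound clockwise home (within 0.3 rad of its stop), the switch still off (value of joint tscrew above 4.9 rad and value of joint switch below 0.005 m), for 0.2 s.
2. the switch is slid on, over its detent (value of joint switch above 0.0095 m), for 0.2 s.
At the end, for the whole second after the job is handed in: the T-handle stands within 0.3 rad of its clockwise stop (joint above 4.9) and the slide switch has travelled more than 9.5 of its 12 mm (value of joint tscrew above 4.9 rad and value of joint switch above 0.0095 m); the robot touches nothing.
It fails at once if a loose bystander is moved by more than 30 mm (distance of any of compound_bar, tin, bowl, glue, wrench, faceplate from where it was at the start of the episode above 0.03 m).
It also fails if it takes over 64 s, if anything falls off the work surface, if the arm or the gripper's body presses on something with over 40 N, if the wrist force passes 120 N, or if a joint passes its speed limit or range.

### The arm

A 6-joint arm with a two-finger parallel gripper is mounted at the origin on the work surface. World frame = base frame: x ahead of the robot, y to its left, z up, the work surface at z = 0. Lengths are in m, angles in degrees, forces in N, time in s.
With the tool pointing down it reaches from about 0.325 to 0.775 m from the base axis. Payload 5.5 kg.
Tool frame: the origin (TCP) lies at the centre of the arm's flange, where the gripper is bolted on; the fingertips stand 182 mm ahead of it and the grasp point (between the pads) lies 163 mm ahead of it; z points along the fingers, y is the direction in which the jaws open and shut (so a half turn about z gives the same grasp; the last joint's range is limited). The gripper opens to 88 mm and grips with 3 to 60 N. Pads are 20 mm wide; open, the fingers measure 115 mm over their backs; the gripper's body (75 mm by 178 mm) begins 61 mm behind the grasp point.
Start: joints at [-76.931, 5.22, 70.514, -0, 104.267, -3.249], TCP at [0.169, -0.576, 0.405] pointing down, gripper open.
Joint ranges: [-164.24, 164.24], [-49.07, 125.15], [9.68, 141.18], [-86.29, 266.29], [3.28, 154.24], [-151.56, 151.56]. Speed limits (degrees/s): [147.25, 147.25, 172.46, 180, 180, 180].

### API

Orientations are given as [roll, pitch, yaw] about the fixed x, y, z axes, in that order (R = Rz(yaw) Ry(pitch) Rx(roll)).
In Python, from station import r gives the robot as it stands. The module is installed in compiled form; this text tells all that it offers. Calls block until the motion is done:
- r.reach(position, orientation): joint-space move of the TCP to a pose.
- r.servo_line(position, rotation=None, speed=0.15): straight line of the TCP; rotation=None keeps the orientation; speed is the mean speed in m/s.
- r.move_joints(angles): joint-space move.
- r.let_go() and r.grab(squeeze=None): open the fingers fully, or close them until they stop; squeeze is the grip in N (None keeps the last).
- r.wait(seconds).
- r.inverse_kinematics(position, orientation): joint angles nearest the present ones, or None.
- r.sense(): the state.
- r.snapshot(name): name is "scene" or "top" or "wrist"; returns a dict with "frame" (420x560x3 uint8, red, green, blue), "fx", "fy", "cx", "cy" (pixels), "dist_coeffs" ([k1, k2, p1, p2, k3] as OpenCV has them; the pictures are not rectified), "R" (3x3) and "t" (3): a world point X has camera coordinates R X + t. Camera axes: x right, y down, z forward; pixel columns grow to the right and rows downward; lengths in m; the calibration is good to about 2 mm. A picture is of the moment at which its call begins. There is no depth.
A pose or a line that the arm cannot do raises r.IKError and nothing moves.
- r.hand_in(): hands the job in, once; it reports no verdict.
The state is a dict: "clock": time; "joints": joint angles; "joint_vel": joint speeds; "joint_torque": joint torques, N m; "tcp_pos": TCP position; "orientation": TCP orientation; "contact_force": force on the tool from outside, world axes, zero at the start; "torque": the same for the moment, N m; "opening": finger opening in m.
Only numpy, scipy, OpenCV 4.12 (cv2) and the standard library are available. Lean on these libraries where they do the work, as an engineer would, in place of code of your own. Each camera call takes 0.05 s, during which the arm holds its last target.

## Working session

There is one attempt and no reset: what is moved stays moved. The work goes in short steps, each a Python script; the robot and the scene stay as the last script left them, time stands still between calls to the robot, and variables do not carry over. Pictures are saved under pics/ and viewed, and the job is handed in when it is done.

```bash
mkdir -p pics; python3 - <<'E'
from station import r
import cv2,pickle
for n in ("scene","top","wrist"):
    s=r.snapshot(n); pickle.dump(s,open(f"pics/{n}0.pkl","wb"))
    cv2.imwrite(f"pics/{n}0.png",s["frame"][:,:,::-1])
    print(n,s["fx"],s["cx"],s["cy"],s["dist_coeffs"],s["R"],s["t"])
print(r.sense())
E
```

```text
scene 462.31983982558387 280.0643388838865 208.79058229912192 [-0.01416642  0.          0.          0.          0.        ] [[ 0.42339619  0.9059361  -0.00393035]
 [ 0.54848642 -0.25978744 -0.79477867]
 [-0.72103975  0.33435052 -0.60688666]] [-0.30008526 -0.21162305  1.36410339]
top 464.10421232851144 282.9690171260861 206.37907749199363 [-0.07595539  0.          0.          0.          0.        ] [[ 0.09379515 -0.99558546 -0.00347182]
 [-0.97291756 -0.09091847 -0.2125212 ]
 [ 0.21126736  0.02331125 -0.97715029]] [0.02381961 0.58754754 1.12018923]
wrist 332.0495596874682 279.5470414233475 209.90382967959656 [-0.04327489  0.          0.          0.          0.        ] [[ 0.28062389 -0.95981544 -0.00213385]
 [-0.92412687 -0.27078881  0.26956067]
 [-0.25930632 -0.07367321 -0.96298104]] [-0.59806963 -0.03290698  0.39050424]
{'clock': 0.15, 'joints': array([-7.69310774e+01,  5.25205011e+00,  7.05660857e+01,  1.40702918e-05,
        1.04267127e+02, -3.24910723e+00]), 'joint_vel': array([ 0.13057011, -0.10751477, -0.0975079 ,  0.03592477,  0.08820787,
       -0.04119607]), 'joint_torque': array([ 1.83907337e-03, -4.47043598e+01, -4.06908309e+01,  6.99231704e-02,
        2.74425815e-02, -1.09586126e-04]), 'tcp_pos': array([ 0.16858445, -0.57587185,  0.40377789]), 'orientation': array([-1.79914875e+02, -4.84605444e-03,  1.63180297e+01]), 'contact_force': array([0.02033821, 0.59245568, 1.12659669]), 'torque': array([ 0.01199822,  0.00832076, -0.05486608]), 'opening': 0.08793765158096528}
```

View pics/scene0.png

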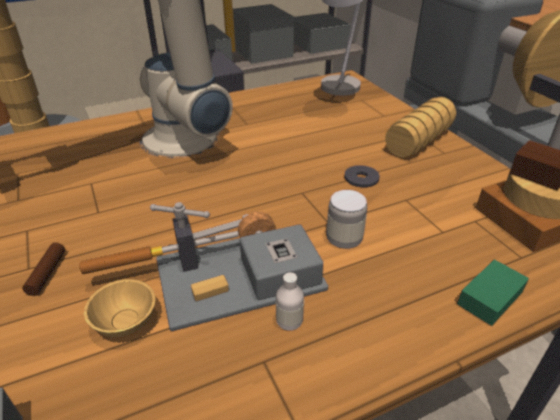

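View pics/top0.png

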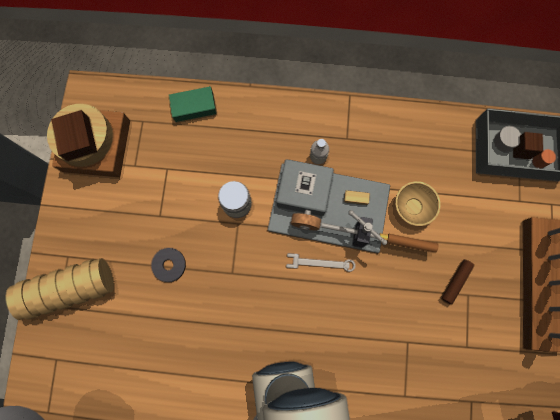

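The scene view shows the T-handle hub near (180,212) with bar ends near (153,208) and (208,214), and the switch near (281,250). In the top view the T-handle is near (368,228) and the switch near (306,183). I'll zoom in on both.

```bash
python3 - <<'E'
import cv2
a=cv2.imread("pics/scene0.png")[180:300,130:330]; cv2.imwrite("pics/s0z.png",cv2.resize(a,None,fx=4,fy=4,interpolation=cv2.INTER_CUBIC))
a=cv2.imread("pics/top0.png")[140:280,260:460]; cv2.imwrite("pics/t0z.png",cv2.resize(a,None,fx=4,fy=4,interpolation=cv2.INTER_CUBIC))
E
```

```text
(no output)
```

View pics/s0z.png

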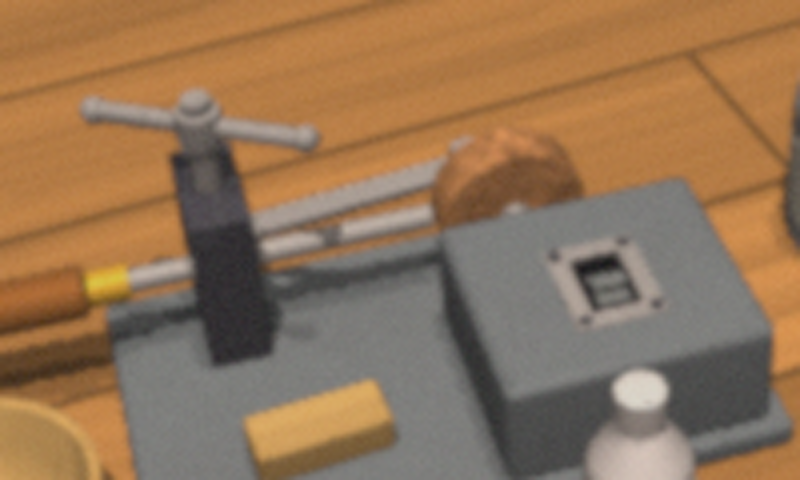

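View pics/t0z.png

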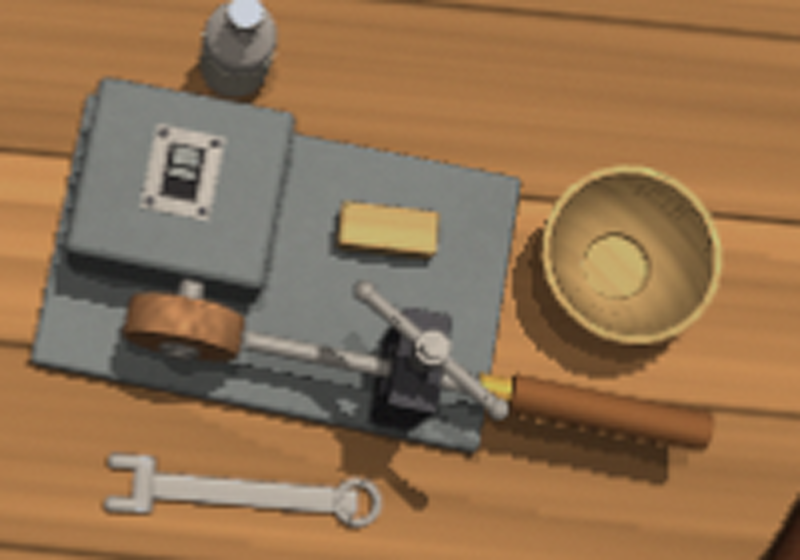

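```bash
cat > h.py <<'E'
import numpy as np,cv2
def ray(s,uv):
    K=np.array([[s["fx"],0,s["cx"]],[0,s["fy"],s["cy"]],[0,0,1]])
    p=cv2.undistortPoints(np.array([[uv]],float),K,np.array(s["dist_coeffs"]))[0,0]
    R=np.array(s["R"]);return -R.T@np.array(s["t"]),R.T@np.array([p[0],p[1],1])
def plane(s,uv,z):
    c,d=ray(s,uv);return c+d*(z-c[2])/d[2]
def proj(s,X):
    K=np.array([[s["fx"],0,s["cx"]],[0,s["fy"],s["cy"]],[0,0,1]])
    return cv2.projectPoints(np.array([X],float),cv2.Rodrigues(np.array(s["R"]))[0],np.array(s["t"]),K,np.array(s["dist_coeffs"]))[0][0,0]
E
python3 - <<'E'
from h import *
import pickle
np.set_printoptions(precision=4,suppress=True)
S=pickle.load(open("pics/scene0.pkl","rb"));T=pickle.load(open("pics/top0.pkl","rb"))
s=lambda x,y,z:plane(S,(130+(x-1.5)/4,180+(y-1.5)/4),z)
t=lambda x,y,z:plane(T,(260+(x-1.5)/4,140+(y-1.5)/4),z)
print("scene ends",s(92,109,.14),s(306,137,.14),(s(92,109,.14)+s(306,137,.14))/2)
print("top ends",t(365,290,.14),t(500,407,.14),(t(365,290,.14)+t(500,407,.14))/2)
print("hubtop",s(196,103,.149),t(432,346,.149))
print("switch ridge",s(614,300,.082),t(187,155,.082), "plate",s(606,282,.076),t(182,172,.076))
L=np.array([[105,140],[105,10],[-15,10],[-15,140]])
W=np.array([t(105,78,.075),t(295,115,.075),t(262,293,.075),t(68,250,.075)])
W2=np.array([s(770,330,.075),s(512,395,.075),s(442,228,.075),s(685,180,.075)])
for w in (W,W2):
    a=L/1000;am=a.mean(0);wm=w[:,:2].mean(0)
    H=(a-am).T@(w[:,:2]-wm);U,_,V=np.linalg.svd(H);R=V.T@np.diag([1,np.linalg.det(V.T@U.T)])@U.T
    o=wm-R@am
    print("honer",o,np.degrees(np.arctan2(R[1,0],R[0,0])),"resid",np.abs(w[:,:2]-(a@R.T+o)).max())
print("bowl",t(632,255,.05),"bar",t(388,225,.035),"glue cap",t(245,12,.11))
E
```

```text
scene ends [ 0.5037 -0.1657  0.14  ] [ 0.5668 -0.0819  0.14  ] [ 0.5353 -0.1238  0.14  ]
top ends [ 0.5672 -0.0852  0.14  ] [ 0.5046 -0.169   0.14  ] [ 0.5359 -0.1271  0.14  ]
hubtop [ 0.5322 -0.1226  0.149 ] [ 0.5355 -0.1254  0.149 ]
switch ridge [0.6686 0.0253 0.082 ] [0.6568 0.0257 0.082 ] plate [0.6502 0.0299 0.076 ] [0.647  0.0279 0.076 ]
honer [ 0.5868 -0.0425] -6.50945056030209 resid 0.003090494025253389
honer [ 0.5929 -0.0393] -6.848386468085284 resid 0.004515097144813775
bowl [ 0.6261 -0.2685  0.05  ] bar [ 0.635  -0.1108  0.035 ] glue cap [ 0.7456 -0.0024  0.11  ]
```

```bash
python3 - <<'E'
from station import r
from h import *
import pickle
np.set_printoptions(precision=3,suppress=True)
j=r.inverse_kinematics([.5353,-.1252,.42],[180,0,53]);print(j)
j[5]=-145
r.move_joints(j)
s=r.sense();print(s["clock"],s["joints"],s["tcp_pos"],s["orientation"])
for n in("wrist",):
    S=r.snapshot(n); pickle.dump(S,open(f"pics/{n}1.pkl","wb"));cv2.imwrite(f"pics/{n}1.png",S["frame"][:,:,::-1])
    print(proj(S,[.5353,-.1252,.149]),-np.array(S["R"]).T@S["t"])
E
```

```text
[-16.71   -2.336  76.636  -0.    105.701  20.29 ]
2.2667 [ -16.759   -2.332   76.637   -0.012  105.699 -144.97 ] [ 0.535 -0.126  0.42 ] [-179.997   -0.012 -141.792]
[278.424 214.569] [ 0.476 -0.171  0.4  ]
```

View pics/wrist1.png

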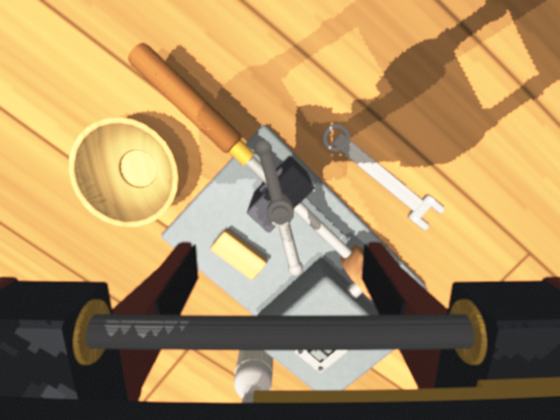

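The wrist view shows the hub top near (280,211), the bar's balls near (262,146) and (295,269), and the switch hidden behind the gripper. I predicted (278,215) for the hub, so the estimate is within a few mm.

```bash
python3 - <<'E'
from h import *
import pickle
np.set_printoptions(precision=4,suppress=True)
S=pickle.load(open("pics/wrist1.pkl","rb"))
print(plane(S,(280,211),.149),plane(S,(262,146),.14),plane(S,(295,269.5),.14))
a=S["frame"][120:300,200:360,::-1];cv2.imwrite("pics/w1z.png",cv2.resize(a,None,fx=3.3,fy=3.3,interpolation=cv2.INTER_CUBIC))
E
```

```text
[ 0.5322 -0.126   0.149 ] [ 0.5018 -0.1677  0.14  ] [ 0.5673 -0.082   0.14  ]
```

View pics/w1z.png

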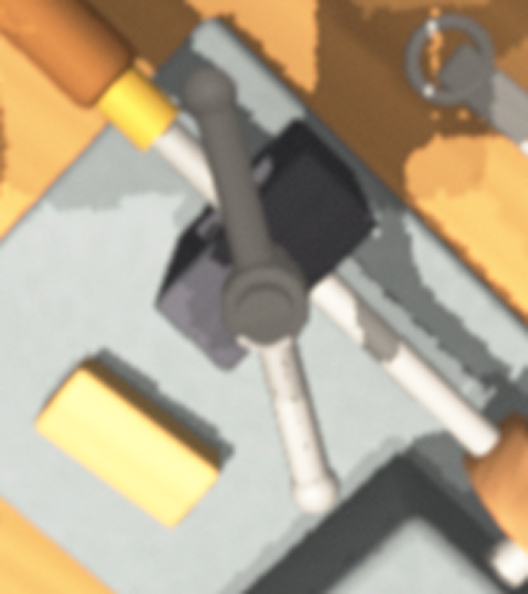

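```bash
python3 - <<'E'
from station import r
from h import *
np.set_printoptions(precision=3,suppress=True)
j=np.array(r.sense()["joints"])
rot=[180,0,-141.8]
r.servo_line([.5345,-.125,.32],rot,0.1)
r.servo_line([.5345,-.125,.303],rot,0.05)
s=r.sense();print(s["clock"],s["tcp_pos"],s["contact_force"],s["joints"])
r.grab(20)
s=r.sense();print(s["clock"],s["opening"],s["contact_force"],s["torque"])
for k in range(2):
    j=np.array(r.sense()["joints"]);
    if k==0: j0=j.copy()
    jj=j0.copy(); jj[5]+=20*(k+1); r.move_joints(jj)
    s=r.sense();print(s["clock"],s["joints"][5],s["opening"],s["contact_force"],s["torque"],s["joint_torque"][5])
S=r.snapshot("scene");cv2.imwrite("pics/s2.png",cv2.resize(S["frame"][150:300,100:300,::-1],None,fx=4,fy=4))
E
```

```text
3.9583 [ 0.534 -0.125  0.302] [ 0.024  0.074 -0.119] [ -16.713   -2.424   88.621   -0.001   93.858 -144.914]
4.9917 0.02166814872012191 [ 3.259 -3.237 -1.046] [-0.388 -0.621  0.014]
5.4167 -125.11724503810714 0.022072675742423286 [ 2.736 -0.972 -0.623] [-0.208 -0.391 -0.008] 0.20395004656165838
5.8417 -105.21733140966046 0.021257876374770047 [ 2.559 -2.952 -0.852] [-0.31  -0.49  -0.036] 0.17836878541857004
```

View pics/s2.png

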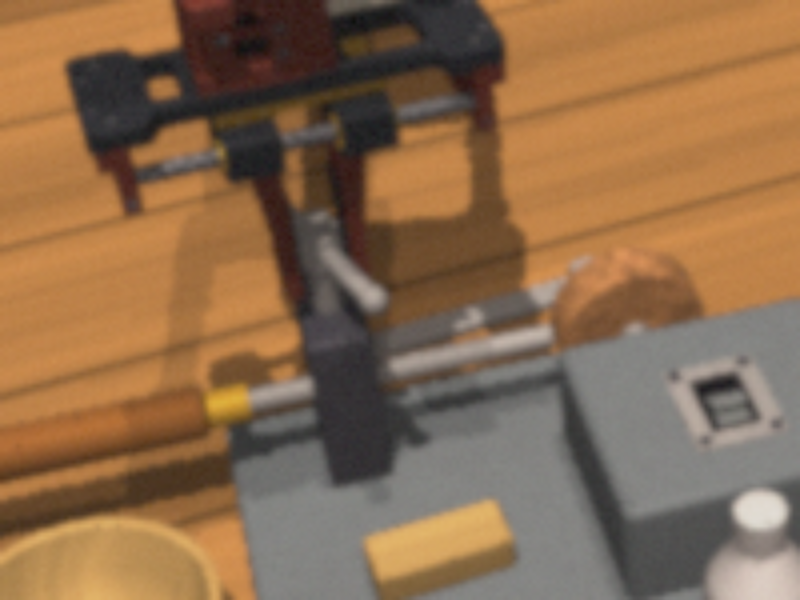

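The hub is held at 22 mm and the bar has turned with the gripper, roughly towards +x now. I'll keep winding and watch for the stop.

```bash
python3 - <<'E'
from station import r
from h import *
np.set_printoptions(precision=3,suppress=True)
j0=np.array(r.sense()["joints"])
tgt=-105
while tgt<148:
    step=30 if tgt<70 else 10
    tgt=min(tgt+step,148); jj=j0.copy(); jj[5]=tgt; r.move_joints(jj)
    s=r.sense();print(round(s["clock"],2),tgt,s["joints"][5].round(2),s["opening"].round(4),s["contact_force"],s["torque"],s["joint_torque"][5].round(3))
    if abs(s["torque"][2])>0.25 or abs(s["joints"][5]-tgt)>3: print("stop?");break
S=r.snapshot("scene");cv2.imwrite("pics/s3.png",cv2.resize(S["frame"][150:300,100:300,::-1],None,fx=4,fy=4))
E
```

```text
Traceback (most recent call last):
AttributeError: 'float' object has no attribute 'round'
```

```bash
python3 - <<'E'
from station import r
from h import *
np.set_printoptions(precision=3,suppress=True)
j0=np.array(r.sense()["joints"])
tgt=-75
while tgt<148:
    step=30 if tgt<70 else 10
    tgt=min(tgt+step,148); jj=j0.copy(); jj[5]=tgt; r.move_joints(jj)
    s=r.sense();print(np.array([s["clock"],tgt,s["joints"][5],s["opening"]*1e3]),s["contact_force"],s["torque"],s["joint_torque"][5])
    if abs(s["torque"][2])>0.25 or abs(s["joints"][5]-tgt)>3: print("stop?");break
S=r.snapshot("scene");cv2.imwrite("pics/s3.png",cv2.resize(S["frame"][150:300,100:300,::-1],None,fx=4,fy=4))
E
```

```text
[  7.025 -45.    -45.252  21.185] [ 0.646 -4.703 -0.282] [-0.49  -0.345  0.004] 0.08311485406011343
[  7.592 -15.    -15.252  21.379] [ 0.176 -3.831  0.35 ] [-0.595 -0.087 -0.04 ] 0.08304331451654434
[ 8.158 15.    14.749 21.219] [-1.631 -3.108 -0.089] [-0.606  0.187 -0.062] 0.08295963518321514
[ 8.725 45.    44.75  21.436] [-3.168 -3.258  1.493] [-0.56   0.517 -0.076] 0.08274460444226861
[ 9.292 75.    74.748 21.748] [-4.278 -2.797  1.231] [-0.401  0.76  -0.001] 0.08258935762569308
[ 9.583 85.    84.812 21.233] [-5.723 -2.335  1.197] [-0.366  0.734  0.018] 0.1916315546259284
[ 9.875 95.    94.811 21.149] [-4.493 -1.442  2.713] [-0.293  0.696 -0.046] 0.19151655491441488
[ 10.167 105.    104.714  21.235] [-4.36  -1.463  2.169] [-0.25   0.762 -0.058] 0.21101325284689665
[ 10.458 115.    114.651  21.624] [-5.042 -1.563  2.937] [-0.249  0.731 -0.001] 0.20164790097624063
[ 10.75  125.    124.561  21.34 ] [-4.697 -3.498  1.725] [-0.313  0.642 -0.083] 0.30158841982483864
[ 11.042 135.    134.657  21.787] [-3.315 -4.367  1.049] [-0.581  0.425 -0.085] 0.1911519980058074
[ 11.333 145.    144.542  21.888] [-4.789 -2.834  1.722] [-0.361  0.78   0.938] 1.14546999335289
stop?
```

View pics/s3.png

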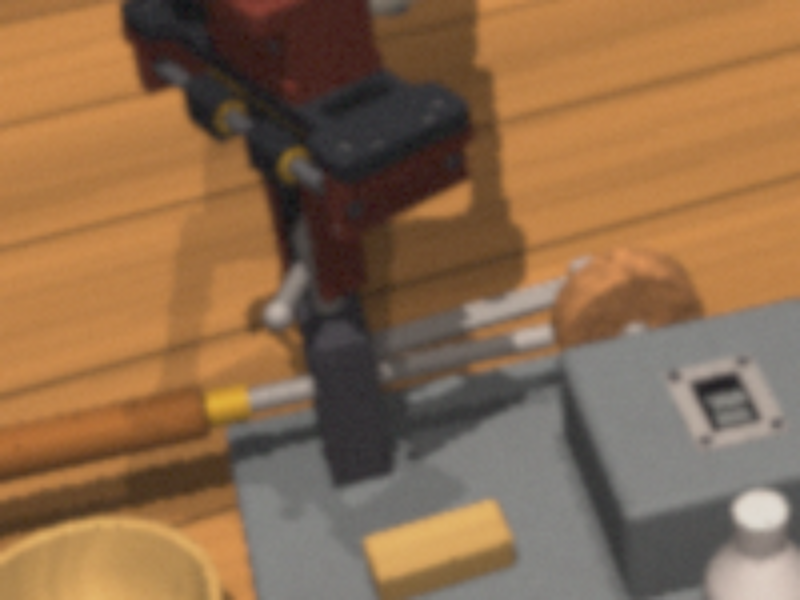

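Moment about z jumped to 0.94 N m at 145°, which looks like the stop. I'll let go, lift and check the bar angle.

```bash
python3 - <<'E'
from station import r
from h import *
import pickle
np.set_printoptions(precision=4,suppress=True)
r.let_go()
r.servo_line([.5345,-.125,.42],None,0.15)
s=r.sense();print(s["clock"],s["joints"][5],s["orientation"],s["contact_force"])
j=np.array(s["joints"]);j[5]=55;r.move_joints(j);
for n in("wrist","scene","top"):
    S=r.snapshot(n); pickle.dump(S,open(f"pics/{n}4.pkl","wb"));cv2.imwrite(f"pics/{n}4.png",S["frame"][:,:,::-1])
print(r.sense()["clock"],r.sense()["orientation"])
E
```

```text
13.4167 145.0342693945556 [179.9494  -0.0422 -71.748 ] [ 0.6097 -0.0427  0.377 ]
14.9667 [179.9608   0.055   18.2565]
```

View pics/wrist4.png

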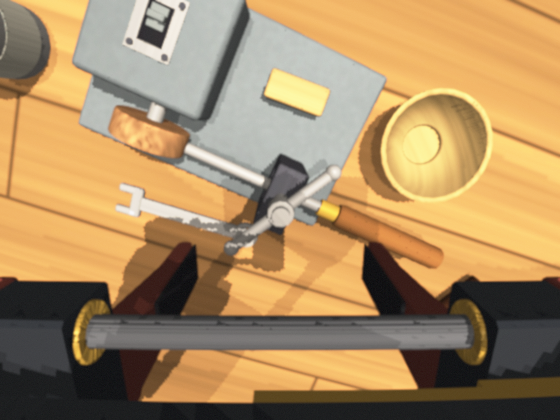

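View pics/scene4.png

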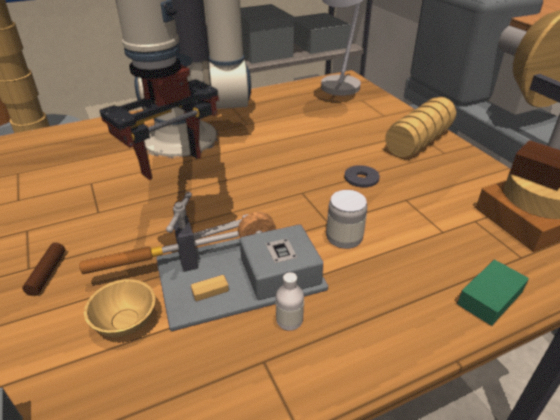

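The wrist view shows the bar from (334,173) through the hub at (280,213) to about (233,247), and the switch plate at top left near (155,22). I'll compute the bar angle and zoom on the switch.

```bash
python3 - <<'E'
from h import *
import pickle
np.set_printoptions(precision=4,suppress=True)
S=pickle.load(open("pics/wrist4.pkl","rb"))
a,b=plane(S,(334,173),.14),plane(S,(280,213),.149)
d=a-b;print(a,b,np.degrees(np.arctan2(d[1],d[0])), np.hypot(*d[:2]))
im=np.hstack([cv2.resize(S["frame"][0:70,110:200,::-1],(400,311),interpolation=cv2.INTER_CUBIC),
 cv2.resize(pickle.load(open("pics/top4.pkl","rb"))["frame"][160:205,280:338,::-1],(400,311),interpolation=cv2.INTER_CUBIC)])
cv2.imwrite("pics/z4.png",im)
T=pickle.load(open("pics/top4.pkl","rb"));cv2.imwrite("pics/t4z.png",cv2.resize(T["frame"][140:280,260:460,::-1],None,fx=4,fy=4,interpolation=cv2.INTER_CUBIC))
E
```

```text
[ 0.5767 -0.1549  0.14  ] [ 0.5349 -0.1241  0.149 ] -36.432579728479 0.05195709891262778
```

View pics/z4.png

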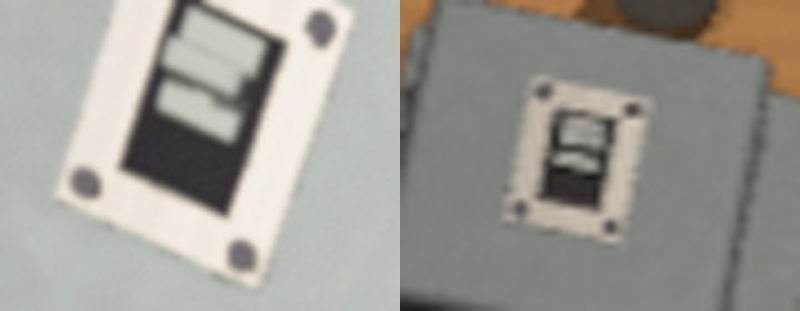

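View pics/t4z.png

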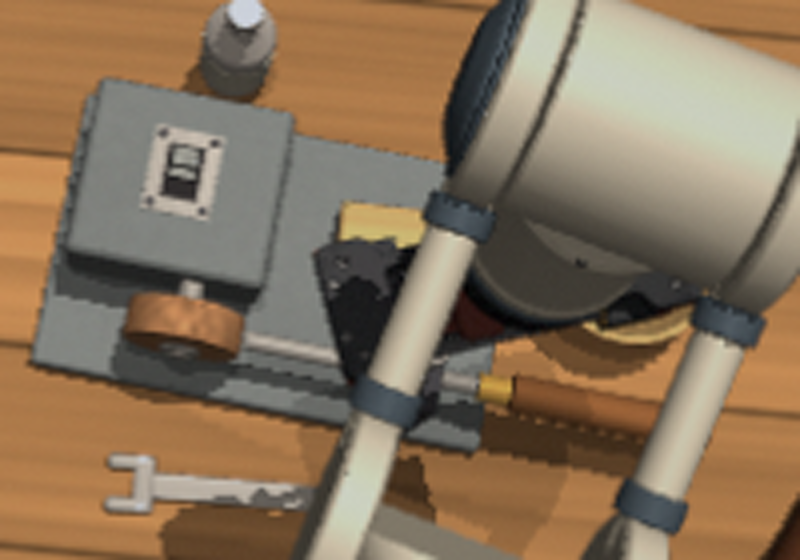

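The bar turned about 270° (4.7 rad) and now points along about -216°. That agrees with the stop position predicted from the honer's yaw (-215°), so it is home with margin. Next I'll hover over the switch to locate the ridge.

```bash
python3 - <<'E'
from station import r
from h import *
import pickle
np.set_printoptions(precision=4,suppress=True)
r.reach([.655,.027,.36],[180,0,-6.7])
s=r.sense();print(s["clock"],s["joints"],s["tcp_pos"],s["orientation"])
n="wrist"
S=r.snapshot(n); pickle.dump(S,open(f"pics/{n}5.pkl","wb"));cv2.imwrite(f"pics/{n}5.png",S["frame"][:,:,::-1])
p=proj(S,[.655,.027,.08]).astype(int);print(p)
a=S["frame"][p[1]-50:p[1]+50,p[0]-65:p[0]+65,::-1]
cv2.imwrite(f"pics/{n}5z.png",cv2.resize(a,None,fx=6,fy=6,interpolation=cv2.INTER_CUBIC))
E
```

```text
15.7917 [ -0.6453  13.6176  65.6896  -0.0362 100.6842  96.0008] [0.6549 0.0265 0.3604] [179.9655  -0.0123  -6.6527]
[279 209]
```

View pics/wrist5.png

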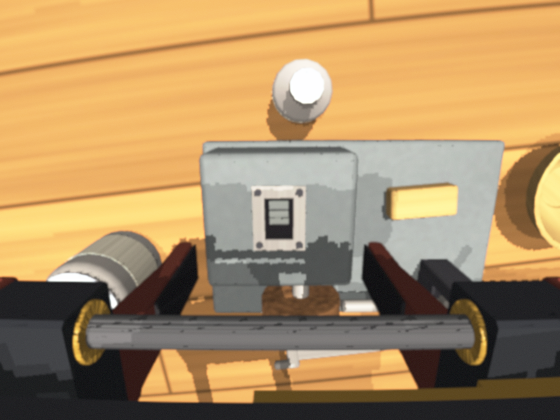

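View pics/wrist5z.png

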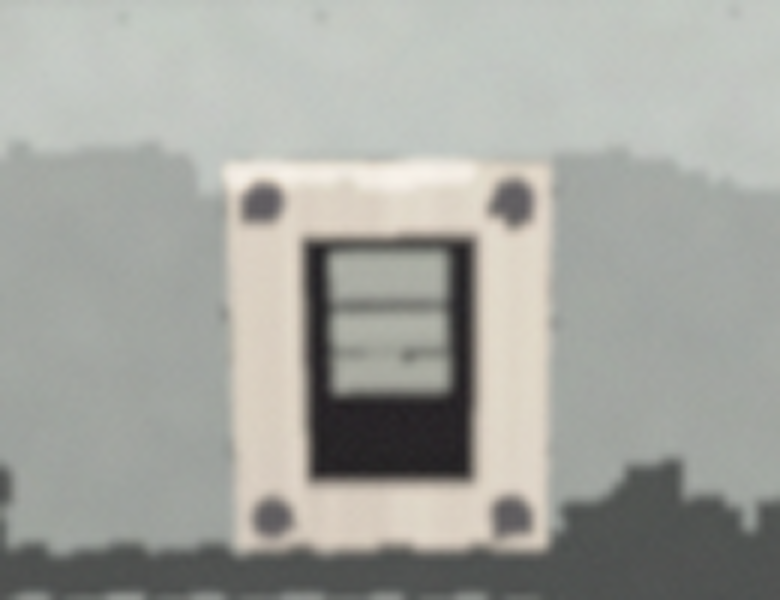

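The switch fills the middle of the view. Its slide is in the outer (+x) end of the slot, and the ridge is centred near pixel (279,214).

```bash
python3 - <<'E'
from h import *
import pickle
np.set_printoptions(precision=4,suppress=True)
S=pickle.load(open("pics/wrist5.pkl","rb"))
f=lambda x,y,z:plane(S,(279-65+(x-2.5)/6,159+(y-2.5)/6),z)
print("ridge",f(390,328,.082),"slide ends",f(388,245,.075),f(391,395,.075),"slotend",f(391,480,.075))
print("sides",f(330,328,.082),f(450,328,.082))
R=np.array(S["R"]);print(-R.T@S["t"])
E
```

```text
ridge [0.6529 0.0284 0.082 ] slide ends [0.6626 0.0275 0.075 ] [0.6411 0.0296 0.075 ] slotend [0.6285 0.0311 0.075 ]
sides [0.6538 0.0364 0.082 ] [0.6519 0.0203 0.082 ]
[0.7275 0.0188 0.3404]
```

```bash
python3 - <<'E'
from station import r
from h import *
import pickle
np.set_printoptions(precision=4,suppress=True)
a=np.radians(-6.7);u=-np.array([np.cos(a),np.sin(a)]);c=np.array([.6525,.0282])
rot=[180,0,-6.7]
P=lambda d,z:[*(c-u*d),z]
r.grab(10)
r.servo_line(P(25,0.30) if 0 else P(.025,.30),rot,.15)
r.servo_line(P(.025,.265),rot,.06)
s=r.sense();print(s["clock"],s["tcp_pos"],s["contact_force"],s["opening"])
f0=np.array(s["contact_force"])
r.servo_line(P(.025,.2605),rot,.02)
s=r.sense();print(s["clock"],s["tcp_pos"],s["contact_force"]-f0)
d=.025
while d>.0101:
    d-=.0025; r.servo_line(P(d,.2605),rot,.03)
    s=r.sense();f=s["contact_force"]-f0;print(round(d*1e3,1),round(s["clock"],2),s["tcp_pos"],f, "along",f[:2]@u)
    if abs(f).max()>15: print("stop");break
for n in("wrist","scene"):
    S=r.snapshot(n); pickle.dump(S,open(f"pics/{n}6.pkl","wb"))
cv2.imwrite("pics/s6.png",cv2.resize(S["frame"][170:310,200:380,::-1],None,fx=4,fy=4,interpolation=cv2.INTER_CUBIC))
E
```

```text
18.4917 [0.6774 0.0253 0.2651] [-0.166  -0.76    0.1651] 0.0003103728689327961
18.8667 [0.6773 0.0253 0.2604] [-0.479   1.3876 -0.0223]
22.5 19.12 [0.6747 0.0256 0.2606] [-0.2629  1.0099 -0.4034] along 0.37891787477535105
20.0 19.37 [0.6722 0.0259 0.2606] [0.0148 0.0454 0.045 ] along -0.009440522332041398
17.5 19.62 [0.6698 0.0262 0.2606] [ 0.9058 -0.298  -0.0241] along -0.9343828769276851
15.0 19.87 [0.6673 0.0264 0.2606] [0.133  0.8984 0.375 ] along -0.027286104855045498
12.5 20.12 [0.6652 0.0267 0.2606] [ 4.6967  0.1447 -1.4601] along -4.647738252955546
10.0 20.37 [0.6623 0.027  0.2606] [1.3641 0.1423 0.4402] along -1.338158125626279
```

View pics/s6.png

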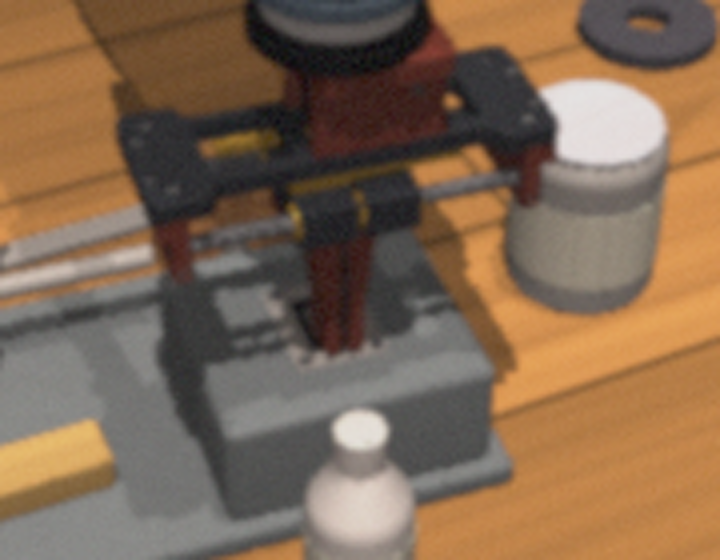

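Contact was felt: 4.6 N at 12.5, dropping to 1.3 at 10. I'll continue.

```bash
python3 - <<'E'
from station import r
from h import *
import pickle
np.set_printoptions(precision=4,suppress=True)
a=np.radians(-6.7);u=-np.array([np.cos(a),np.sin(a)]);c=np.array([.6525,.0282])
rot=[180,0,-6.7]
P=lambda d,z:[*(c-u*d),z]
d=.010
while d>-.0029:
    d-=.002; r.servo_line(P(d,.2605),rot,.03)
    s=r.sense();f=np.array(s["contact_force"]);print(round(d*1e3,1),round(s["clock"],2),s["tcp_pos"],f, "along",f[:2]@u)
    if abs(f).max()>14: print("stop");break
r.servo_line(P(.012,.2605),rot,.06)
r.servo_line(P(.012,.36),rot,.15)
j=np.array(r.sense()["joints"])
n="wrist";S=r.snapshot(n); pickle.dump(S,open(f"pics/{n}7.pkl","wb"))
s=r.sense();print(s["clock"],s["contact_force"])
p=proj(S,[.655,.027,.08]).astype(int)
cv2.imwrite("pics/w7.png",cv2.resize(S["frame"][p[1]-50:p[1]+50,p[0]-65:p[0]+65,::-1],None,fx=6,fy=6,interpolation=cv2.INTER_CUBIC));print(p)
E
```

```text
8.0 20.72 [0.6602 0.0274 0.2603] [0.9876 0.5243 0.1428] along -0.9196611842947899
6.0 20.97 [0.6583 0.0276 0.2604] [-0.3704 -0.153  -0.341 ] along 0.3500078214767159
4.0 21.22 [0.6564 0.0278 0.2605] [-0.5774 -0.2299 -0.0455] along 0.5466592710949477
2.0 21.47 [0.6548 0.0279 0.2607] [ 3.8517 -0.9685 -1.7026] along -3.938364540312425
0.0 21.72 [0.6538 0.0279 0.2608] [12.8195 -1.5493 -4.7275] along -12.912702442591897
-2.0 21.97 [0.6528 0.028  0.2609] [19.3503 -1.6885 -8.371 ] along -19.415170523387577
stop
23.2167 [-0.1949  0.5954 -0.5501]
[281 220]
```

View pics/w7.png

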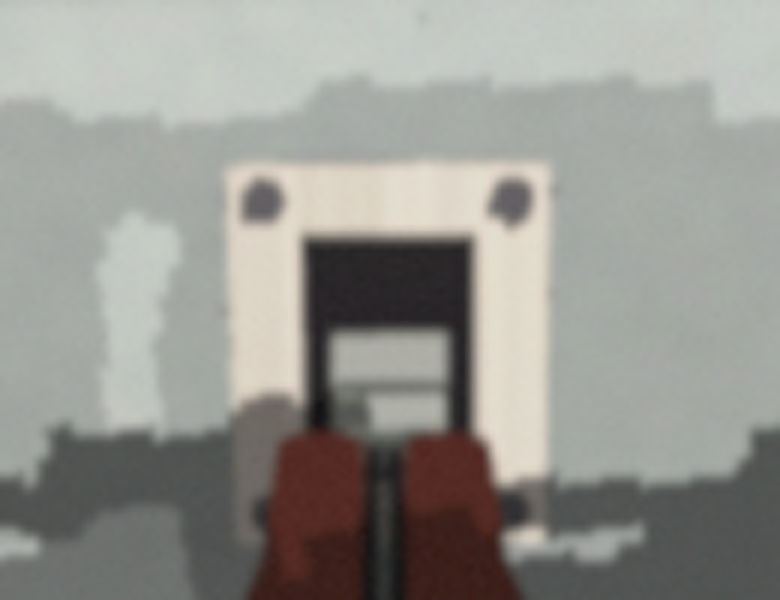

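The slide's edge moved from row 245 to row 328 of the zoom, about 12 mm, so the switch is fully on. One last look at the whole scene, then I'll hand in.

```bash
python3 - <<'E'
from station import r
from h import *
import pickle
s=r.sense()
r.servo_line([s["tcp_pos"][0]-.1,s["tcp_pos"][1],.45],None,.2)
for n in("top","scene"):
    S=r.snapshot(n); pickle.dump(S,open(f"pics/{n}8.pkl","wb"));cv2.imwrite(f"pics/{n}8.png",S["frame"][:,:,::-1])
print(r.sense()["clock"],r.sense()["contact_force"])
E
```

```text
24.1417 [ 0.31632128 -0.15331891  0.07476453]
```

View pics/scene8.png

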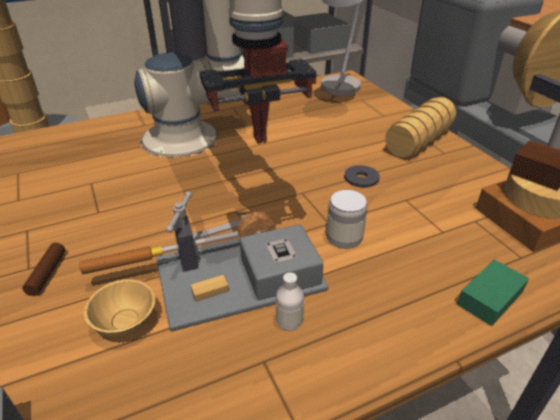

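The final scene view shows the T-handle still at its home angle (hub near (180,212)) and the arm well clear. The bowl, compound bar, glue, tin and faceplate are at the same pixels as at the start.

```bash
python3 -c "
from station import r
r.hand_in()"
```

```text
the job is handed in; nothing more can be done
```

The T-handle is wound home and the switch is on. I handed the job in at about 24 s of the 64 s allowed.

- **T-handle:** I gripped the hub at the middle of the T-handle and wound it clockwise about 270° (4.7 rad) in one grip. The wrist moment then jumped to about 0.94 N m. After release, the wrist picture put the bar within about 2° of the stop angle I predicted from the honer's yaw. That prediction assumes the joint's zero lies along the honer's y axis.
- **Switch:** I pushed the ridge towards the wheel with the closed fingers. The force rose to about 4.6 N and then fell away. The push ended against the end stop at about 19 N, a little over the 14 N at which I had meant to stop, but well below the limits. The picture afterwards shows the slide moved about 12 mm.
- **Final state:** the arm was clear with no contact force. The bowl, compound bar, glue, tin and faceplate looked unmoved in the scene picture. I did not check the wrench separately in the last pictures; nothing was brought down near it.

No check failed or disagreed. One script stopped on a printing error partway through the winding; I restarted it and the grip was not affected.

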